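# Sort the copper and brass pieces into the stall's display trays

## Task

Sort the five loose pieces standing mixed at the front of the stall table into the three wooden display trays: both bells, both tumblers and the candlestick each go into the tray whose fixed sample, on the step at its back, is of the same kind. Stand every piece upright on the floor of the tray's free front bay and let go of it. Do not knock any piece over, and leave the jug and the vase where they stand.

Things in the scene. Friction and masses are not known exactly. Their poses are not given: they have to be found in the camera images.
- tall_bell: Tall slender brass table bell, 87 mm high, solid, about 120 g. Loose, standing upright; origin at the centre of its underside, z up, round about z. Mouth 44 mm across at the table, narrowing to 14 mm at 44 mm height; straight round handle 14 mm across from 44 to 74 mm, end knob 18 mm across from 79 to 83 mm.
- squat_bell: Squat brass table bell, 67 mm high, solid, about 130 g. Loose, standing upright; origin at the centre of its underside, z up, round about z. Mouth 52 mm across, shoulder at 26 mm height (42 mm across), neck 12 to 14 mm across from 34 to 46 mm, grip knob 20 mm across from 52 to 62 mm.
- tall_tumbler: Tall flared copper drinking tumbler, 68 mm high, open at the top, about 80 g. Loose, standing upright; origin at the centre of its underside, z up, round about z. 36 mm across at the foot, 40 mm at 35 mm height, 48 mm at the rim; wall 3 mm.
- short_tumbler: Short, nearly straight copper drinking tumbler, 50 mm high, open at the top, about 70 g. Loose, standing upright; origin at the centre of its underside, z up, round about z. 46 mm across at the foot, 48 mm at the rim; wall 3 mm.
- candlestick: Copper candlestick, 92 mm high, solid, about 160 g. Loose, standing upright; origin at the centre of its underside, z up, round about z. Flat foot 58 mm across and 5 mm thick, stem 14 mm across from 16 to 60 mm, cylindrical top cup 24 mm across from 68 to 92 mm.
- bell_tray: Fixed wooden tray, 140 (x) by 200 (y) mm; walls 4 mm thick, tops 14 mm over the table; floor 4 mm up. Origin: centre of underside, z up, yaw within 0.2 rad. Pieces go in its free front bay: x -66 to +20, y -96 to +96 mm. Behind it (x +20 to +66) a pale step, 10 mm high, carries a fixed sample bell (as tall_bell) at x +41, y 0, top 97 mm over the table.
- tumbler_tray: Fixed wooden tray, 140 (x) by 200 (y) mm; walls 4 mm thick, tops 14 mm over the table; floor 4 mm up. Origin: centre of underside, z up, yaw within 0.2 rad. Pieces go in its free front bay: x -66 to +20, y -96 to +96 mm. Behind it (x +20 to +66) a pale step, 10 mm high, carries a fixed sample tumbler (as short_tumbler) at x +41, y 0, top 60 mm over the table.
- candlestick_tray: Fixed wooden tray, 140 (x) by 200 (y) mm; walls 4 mm thick, tops 14 mm over the table; floor 4 mm up. Origin: centre of underside, z up, yaw within 0.2 rad. Pieces go in its free front bay: x -66 to +20, y -96 to +96 mm. Behind it (x +20 to +66) a pale step, 10 mm high, carries a fixed sample candlestick (as the loose one) at x +41, y 0, top 102 mm over the table.
- jug: Bystander: round copper jug with a side handle, 120 mm high, 88 mm across, handle reaching 64 mm from the axis; stands at the robot's left edge of the work. Origin: centre of its underside.
- vase: Bystander: copper vase with a trumpet mouth, 145 mm high, 80 mm across; stands at the right edge of the work. Origin: centre of its underside.

How it is judged (in metres and radians):
At the end, for the whole second after the job is handed in: Each piece stands in the bay of its own kind's tray: origin 0 to 8 mm above the tray's underside (on the 4 mm floor), at tray x -66 to +12 mm and y -90 to +90 mm, axis within 0.1 rad of vertical, at rest (below 0.02 m/s and 0.2 rad/s) (x of tall_bell in the frame of bell_tray between -0.066 and 0.012 m and y of tall_bell in the frame of bell_tray between -0.09 and 0.09 m and z of tall_bell in the frame of bell_tray between 0 and 0.008 m and angle between each of tall_bell, squat_bell, tall_tumbler, short_tumbler, candlestick's own z axis and vertical below 0.1 rad and linear speed of each of tall_bell, squat_bell, tall_tumbler, short_tumbler, candlestick below 0.02 m/s and angular speed of each of tall_bell, squat_bell, tall_tumbler, short_tumbler, candlestick below 0.2 rad/s and x of squat_bell in the frame of bell_tray between -0.066 and 0.012 m and y of squat_bell in the frame of bell_tray between -0.09 and 0.09 m and z of squat_bell in the frame of bell_tray between 0 and 0.008 m and x of tall_tumbler in the frame of tumbler_tray between -0.066 and 0.012 m and y of tall_tumbler in the frame of tumbler_tray between -0.09 and 0.09 m and z of tall_tumbler in the frame of tumbler_tray between 0 and 0.008 m and x of short_tumbler in the frame of tumbler_tray between -0.066 and 0.012 m and y of short_tumbler in the frame of tumbler_tray between -0.09 and 0.09 m and z of short_tumbler in the frame of tumbler_tray between 0 and 0.008 m and x of candlestick in the frame of candlestick_tray between -0.066 and 0.012 m and y of candlestick in the frame of candlestick_tray between -0.09 and 0.09 m and z of candlestick in the frame of candlestick_tray between 0 and 0.008 m); the robot touches nothing.
It fails at once if one of the five pieces is knocked over (tilted beyond 1 rad) (angle between any of tall_bell, squat_bell, tall_tumbler, short_tumbler, candlestick's own z axis and vertical above 1 rad).
It fails at once if the jug is moved more than 20 mm or knocked over (distance of jug from where it was at the start of the episode above 0.02 m or angle between jug's own z axis and vertical above 0.5 rad).
It fails at once if the vase is moved more than 20 mm or knocked over (distance of vase from where it was at the start of the episode above 0.02 m or angle between vase's own z axis and vertical above 0.5 rad).
It also fails if it takes over 122 s, if anything falls off the work surface, if the arm or the gripper's body presses on something with over 40 N, if the wrist force passes 120 N, or if a joint passes its speed limit or range.

## Robot

A 6-joint arm with a two-finger parallel gripper is mounted at the origin on the work surface. World frame = base frame: x ahead of the robot, y to its left, z up, the work surface at z = 0. Lengths are in mm, angles in rad, forces in N, time in s.
With the tool pointing down it reaches from about 375 to 900 mm from the base axis. Payload 3.1 kg.
Tool frame: the origin (TCP) lies on the centre line of the jaws, within the pads' length; the fingertips stand 8 mm ahead of it and the grasp point (between the pads) lies 11 mm behind it; z points along the fingers, y is the direction in which the jaws open and shut (so a half turn about z gives the same grasp; the last joint's range is limited). The gripper opens to 85 mm and grips with 20 to 120 N. Pads are 22 mm wide; open, the fingers measure 114 mm over their backs; the gripper's body (76 mm by 85 mm) begins 54 mm behind the grasp point. The pads swing forward as they close: fully open they stand 13 mm farther back than shut.
Start: joints at [-1.385, 0.527, 1.433, -0, 1.181, -0.178], TCP at [222.998, -583.84, 239.31] pointing down, gripper open.
Joint ranges: [-3.08, 3.08], [-0.75, 2.2], [0.22, 2.44], [-1.43, 4.57], [0, 2.65], [-2.85, 2.85]. Speed limits (rad/s): [2.79, 2.79, 3.14, 3.14, 3.14, 3.14].

## Interface

Orientations are given as [roll, pitch, yaw] about the fixed x, y, z axes, in that order (R = Rz(yaw) Ry(pitch) Rx(roll)).
In Python, from plant import robot gives the robot as it stands.
- The arm moves only by the shell command python3 -m pendant 'ROWS' [OPENING] [FORCE]. ROWS is JSON, one flat list of numbers, 6 for each row, row after row: the shift along the tool's x, y, z in units of 40 mm (1.0 is 40 mm), then the turn, a rotation vector about the tool's x, y, z in units of 6 degrees (1.0 is 6 degrees). A call has 1 to 20 rows; each row shifts and turns the commanded pose from where the row before left it, along the tool's axes as they then stand; what a row does not reach is not made up. A row lasts 1/12 s, in which the tool goes at most 41.7 mm and 7.16 degrees, less where a joint would pass 70% of its speed; a pose out of reach is approached as far as the arm can. A call is refused whole if a number of a shift passes 1 or a number of a turn 1, either way. A call with a gripper value outside its range is refused whole. OPENING is the closure, from 0 (fully open) to 1 (shut), set as the call begins (- or left out, the last holds). The fingers move at their own pace and stop on an object; FORCE is the grip in N (left out, the last holds). Time passes only in rows, so rows that do not move let the fingers close. It gives the time, the measured TCP pose, the force and the opening at its end, in the units of the state.
- robot.state(): the state, without advancing time (a new reading comes with each control period).
- robot.snapshot(name): name is "scene" or "top"; returns the picture (480x640x3 uint8, red, green, blue); there is no depth.
- robot.get_calibration(name): a dict with "intrinsics" (3x3 intrinsics, pixels), "extrinsics" (4x4, takes a point from camera to world coordinates). Camera axes: x right, y up, looking along -z (the intrinsics and any distortion apply to the point x, -y, -z); pixel columns grow to the right and rows downward; lengths in mm; the calibration is good to about 2 mm. A picture is of the moment at which its call begins. get_calibration takes no time and is no camera call.
- robot.hand_in(): hands the job in, once; it reports no verdict.
The state is a dict: "time": time; "joint_pos": joint angles; "qvel": joint speeds; "joint_torque": joint torques, N m; "position": TCP position; "tcp_rot": TCP orientation; "force": force on the tool from outside, world axes, zero at the start; "ft_torque": the same for the moment, N m; "grip_width": finger opening in mm.
Only numpy, scipy, OpenCV 4.12 (cv2) and the standard library are available. Lean on these libraries where they do the work, as an engineer would, in place of code of your own. Each camera call takes 0.05 s, during which the arm holds its last target. There are 200 camera calls.

## Working session

There is one attempt and no reset: what is moved stays moved. The work goes in short steps, Python scripts to look and compute and a shell command to move; the robot and the scene stay as the last step left them, time stands still between calls to the robot, and variables do not carry over. Pictures are saved under pics/ and viewed, about 12 in all and at most 16, crops included, and the job is handed in when it is done.

```bash
mkdir -p pics; ls; python3 - <<'E'
from plant import robot
import cv2,numpy as np
np.set_printoptions(suppress=True,precision=4)
for n in("scene","top"):
    cv2.imwrite(f"pics/{n}0.png",robot.snapshot(n)[:,:,::-1]); c=robot.get_calibration(n); print(n,c)
print(robot.state())
E
```

```text
pics
scene {'intrinsics': array([[529.8638,   0.    , 318.5004],
       [  0.    , 529.8638, 234.2876],
       [  0.    ,   0.    ,   1.    ]]), 'extrinsics': array([[   0.3493,   -0.5633,    0.7488, 1400.3826],
       [   0.9369,    0.1984,   -0.2878, -328.8729],
       [   0.0135,    0.802 ,    0.5971,  738.3538],
       [   0.    ,    0.    ,    0.    ,    1.    ]])}
top {'intrinsics': array([[590.9224,   0.    , 311.4316],
       [  0.    , 590.9224, 242.9167],
       [  0.    ,   0.    ,   1.    ]]), 'extrinsics': array([[   0.0273,    0.9953,   -0.0925,  385.3618],
       [  -0.9996,    0.0281,    0.0067,    0.2733],
       [   0.0092,    0.0923,    0.9957, 1500.2212],
       [   0.    ,    0.    ,    0.    ,    1.    ]])}
{'time': 0.1, 'joint_pos': array([-1.3845,  0.5284,  1.4338, -0.    ,  1.1814, -0.1785]), 'qvel': array([-0.0012, -0.0021, -0.0022,  0.0001, -0.0006, -0.0006]), 'joint_torque': array([ -0.0002, -44.3305, -17.8587,  -0.0002,   0.0039,   0.    ]), 'position': array([ 222.893 , -583.2308,  238.4089]), 'tcp_rot': array([-3.1396, -0.0003,  0.3648]), 'force': array([ 0.4318, -0.2638, -0.5181]), 'ft_torque': array([-0.0058,  0.0051, -0.0339]), 'grip_width': 85.7654772302081}
```

View pics/top0.png

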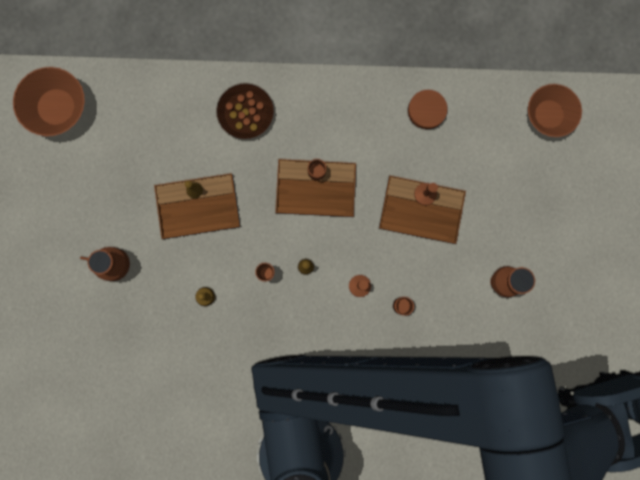

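View pics/scene0.png

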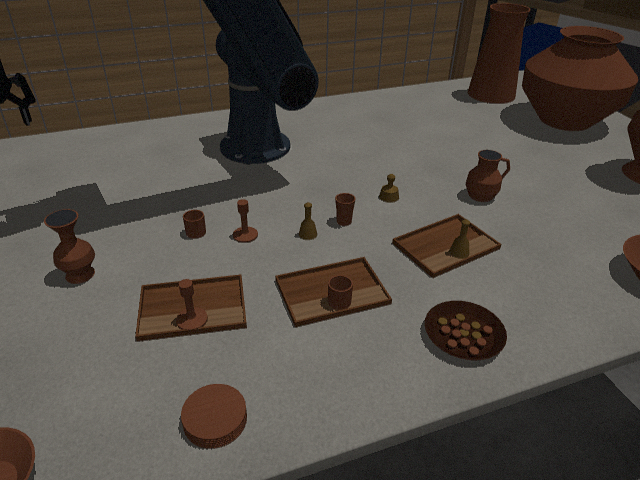

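The top view, where right is -y and up is +x, shows these pieces:
- squat bell at (205,296)
- tall tumbler at (265,271)
- tall bell at (306,266)
- candlestick at (360,286)
- short tumbler at (403,305)

The trays from left to right are bell, tumbler and candlestick. The scene view shows the same layout. Next I'll measure positions.

```bash
cat > h.py <<'E'
import cv2,numpy as np
from plant import robot
np.set_printoptions(suppress=True,precision=1)
def ray(n,u,v):
    c=robot.get_calibration(n);K,E=c["intrinsics"],c["extrinsics"]
    d=np.linalg.inv(K)@[u,v,1]; return E[:3,3],E[:3,:3]@[d[0],-d[1],-d[2]]
def plane(n,u,v,z):
    o,d=ray(n,u,v); return (o+d*(z-o[2])/d[2])[:2]
def proj(n,p):
    c=robot.get_calibration(n);q=np.linalg.inv(c["extrinsics"])@[*p,1]
    w=c["intrinsics"]@[q[0],-q[1],-q[2]]; return w[:2]/w[2]
def blob(img,u,v,r=16,t=95):
    hsv=cv2.cvtColor(img,cv2.COLOR_RGB2HSV); m=(hsv[...,1]>t).astype(np.uint8)
    w=np.zeros_like(m);w[v-r:v+r+1,u-r:u+r+1]=1
    n,l,s,c=cv2.connectedComponentsWithStats(m*w); k=1+np.argmax(s[1:,4]); return s[k],c[k],(l==k).astype(np.uint8)
E
python3 - <<'E'
from h import *
T=robot.snapshot("top");S=robot.snapshot("scene")
P=dict(squat=(205,296,67,389,188),ttum=(265,271,68,345,209),tbell=(306,266,87,308,222),cand=(360,286,92,245,221),stum=(403,305,50,194,223))
for k,(u,v,h,a,b) in P.items():
    st,ct,_=blob(T,u,v); ss,cs,_=blob(S,a,b,26)
    o,d=ray("scene",*cs); nrm=np.array([-d[1],d[0]])
    lo,hi=plane("top",*ct,0),plane("top",*ct,h)
    # where the top ray crosses the scene axis plane; height along the top ray
    f=np.dot(o[:2]-lo,nrm)/np.linalg.norm(nrm); fh=np.dot(o[:2]-hi,nrm)/np.linalg.norm(nrm)
    print(k,"top box",st,ct,"scene box",ss,cs,"| xy z0",lo,"xy zh",hi,"offset to scene plane",f,fh,"dir",nrm/np.linalg.norm(nrm))
hsv=cv2.cvtColor(T,cv2.COLOR_RGB2HSV)
for k,(u,v) in dict(bell=(198,207),tum=(316,188),cand=(423,210)).items():
    st,ct,m=blob(T,u,v,50,70)
    c=max(cv2.findContours(m,0,2)[0],key=cv2.contourArea); r=cv2.minAreaRect(c)
    b=np.array([plane("top",*p,14) for p in cv2.boxPoints(r)])
    e=np.linalg.norm(b-np.roll(b,-1,0),axis=1); print(k,st,"centre",b.mean(0),"edges",e)
    i=np.argmax(e); d=(np.roll(b,-1,0)-b)[i]; d=d if d[1]>0 else -d; print("  yaw",np.arctan2(-d[0],d[1]).round(3) )
E
```

```text
squat top box [196 288  19  18 265] [204.7 296.2] scene box [379 174  20  28 344] [389.3 190.5] | xy z0 [382.1 255.9] xy zh [382.2 244.5] offset to scene plane 0.8295954967662511 -9.002305798961581 dir [-0.5 -0.9]
ttum top box [256 263  19  18 262] [264.8 271.6] scene box [335 193  20  33 516] [344.4 207.9] | xy z0 [448.3 106.5] xy zh [445.5 101.7] offset to scene plane 4.583445275380185 -0.9799102875834724 dir [-0.4 -0.9]
tbell top box [298 260  16  14 168] [305.5 266.4] scene box [299 202  18  38 391] [307.5 224.4] | xy z0 [464.5   3.7] xy zh [459.9   3.5] offset to scene plane 0.42370056677619894 -1.2973980152830034 dir [-0.3 -0.9]
cand top box [349 275  22  22 370] [359.4 285.5] scene box [233 200  25  42 521] [244.1 224.8] | xy z0 [ 419.8 -134.3] xy zh [ 417.7 -126.1] offset to scene plane 0.551236236135911 8.240025506741826 dir [-0.2 -1. ]
stum top box [394 297  20  18 293] [403.5 305.7] scene box [183 210  23  29 532] [194.2 223.5] | xy z0 [ 371.9 -246.8] xy zh [ 372.3 -238.6] offset to scene plane -5.814399106623691 2.429907357934614 dir [-0.1 -1. ]
bell [ 154  173   86   66 4360] centre [610.3 284.1] edges [203.1 141.  201.4 140.6]
  yaw 0.185
tum [ 275  159   81   58 4288] centre [667.6 -16.1] edges [144.4 201.9 144.5 200.1]
  yaw -0.021
cand [ 379  176   87   68 4291] centre [ 619.  -289.4] edges [143.1 201.6 143.  199.9]
  yaw -0.171
```

```bash
python3 - <<'E'
from h import *
T=cv2.imread("pics/top0.png");S=cv2.imread("pics/scene0.png")
a=cv2.resize(T[150:330,140:480],None,fx=2.3,fy=2.3,interpolation=cv2.INTER_CUBIC)[:,:790]
cv2.imwrite("pics/c1.png",a)
E
```

```text
(no output)
```

View pics/c1.png

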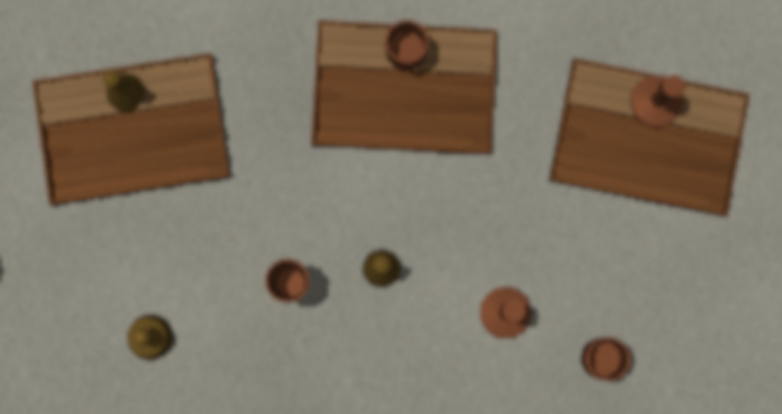

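```bash
python3 -m pendant '[0,0,0,0,0,0.87, 0,0,0,0,0,0.87, 0,0,0,0,0,0.87, 0,0,0,0,0,0.87]' 0 40
python3 -m pendant '[0.4,-0.9,0,0,0,0, 0.4,-0.9,0,0,0,0, 0.4,-0.9,0,0,0,0, 0.4,-0.9,0,0,0,0, 0.4,-0.9,0,0,0,0, 0.4,-0.9,0,0,0,0, 0.4,-0.9,0,0,0,0, 0.4,-0.9,0,0,0,0, 0.4,-0.9,0,0,0,0, 0,0,0,0,0,0, 0,0,0,0,0,0, 0,0,0,0,0,0]'
```

```text
time: 0.53
position: [223.0, -583.6, 239.0]
tcp_rot: [-3.141, 0.0, -0.004]
force: [-0.1, 0.2, -0.5]
grip_width: 85.3
time: 1.53
position: [367.2, -260.2, 239.5]
tcp_rot: [3.14, -0.0, 0.001]
force: [-0.1, -0.4, 0.2]
grip_width: 85.5
```

```bash
python3 -m pendant '[0.12,-0.47,0,0,0,0, 0,0,0.9,0,0,0, 0,0,0.9,0,0,0, 0,0,0.9,0,0,0, 0,0,0.9,0,0,0, 0,0,0,0,0,0, 0,0,0,0,0,0]'
python3 - <<'E'
from h import *
S=robot.snapshot("scene")[:,:,::-1]
cv2.imwrite("pics/s1.png",cv2.resize(S[120:280,100:420],None,fx=2.5,fy=2.5))
E
```

```text
time: 2.12
position: [370.5, -241.6, 93.6]
tcp_rot: [-3.138, 0.004, -0.002]
force: [-0.0, 0.1, 0.2]
grip_width: 85.1
```

View pics/s1.png

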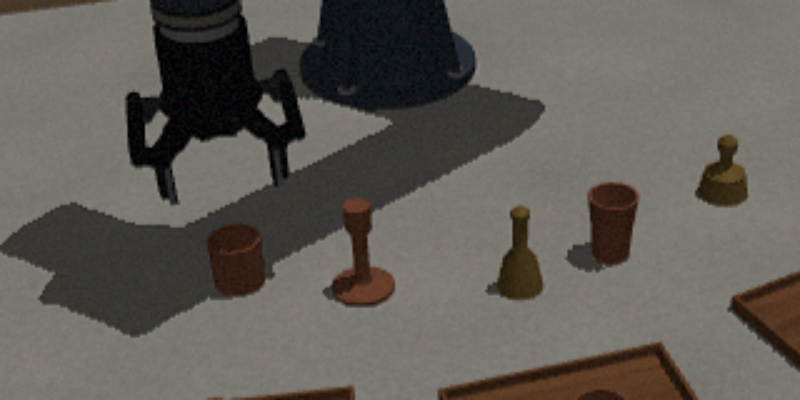

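```bash
python3 - <<'E'
from h import *
for p in [(370.5,-241.6,98),(372,-241.5,50),(372,-241.5,0)]: q=proj("scene",p); print(q,(q-[100,120])*2.5)
E
```

```text
[189.7 196.6] [224.1 191.4]
[192.6 214.7] [231.5 236.8]
[195.3 232.4] [238.3 280.9]
```

```bash
python3 -m pendant '[0.03,-0.04,0.6,0,0,0, 0,0,0.6,0,0,0, 0,0,0.6,0,0,0, 0,0,0,0,0,0, 0,0,0,0,0,0]'
python3 -m pendant '[0,0,0,0,0,0, 0,0,0,0,0,0, 0,0,0,0,0,0, 0,0,0,0,0,0, 0,0,0,0,0,0, 0,0,0,0,0,0, 0,0,0,0,0,0, 0,0,0,0,0,0]' 1 40
python3 -m pendant '[0,0,-0.5,0,0,0, 0,0,-0.9,0,0,0, 0,0,-0.9,0,0,0, 0,0,-0.9,0,0,0, 0,0,-0.9,0,0,0, 0,0,0,0,0,0]'
```

```text
time: 2.58
position: [373.7, -240.7, 25.0]
tcp_rot: [3.139, -0.002, -0.0]
force: [-0.9, -0.1, 0.8]
grip_width: 85.5
time: 3.25
position: [373.8, -240.4, 25.1]
tcp_rot: [3.139, -0.003, 0.0]
force: [-0.6, -0.5, 11.5]
grip_width: 46.2
time: 3.75
position: [375.6, -241.9, 193.7]
tcp_rot: [3.131, -0.01, 0.001]
force: [0.4, -1.0, -0.9]
grip_width: 46.0
```

```bash
python3 -m pendant '[0.4,-0.25,0,0,0,0, 0.8,-0.55,0,0,0,0, 0.8,-0.55,0,0,0,0, 0.8,-0.55,0,0,0,0, 0.8,-0.55,0,0,0,0, 0.8,-0.55,0,0,0,0, 0.8,-0.55,0,0,0,0, 0.8,-0.55,0,0,0,0, 0.67,-0.4,0,0,0,0, 0,0,0,0,0,0, 0,0,0,0,0,0, 0,0,0,0,0,0, 0,0,0,0,0,0]'
```

```text
time: 4.83
position: [637.9, -59.8, 186.8]
tcp_rot: [-3.141, 0.002, -0.001]
force: [-0.8, 1.5, -0.3]
grip_width: 45.8
```

```bash
python3 -m pendant '[0.1,0,0.5,0,0,0, 0,0,0.9,0,0,0, 0,0,0.9,0,0,0, 0,0,0.8,0,0,0, 0,0,0.4,0,0,0, 0,0,0,0,0,0, 0,0,0,0,0,0]'
```

```text
time: 5.42
position: [642.2, -60.1, 46.7]
tcp_rot: [-3.141, 0.003, -0.001]
force: [0.2, 0.2, 1.0]
grip_width: 45.9
```

```bash
python3 -m pendant '[0,0,0.15,0,0,0, 0,0,0.15,0,0,0, 0,0,0.1,0,0,0, 0,0,0,0,0,0, 0,0,0,0,0,0]'; python3 - <<'E'
from h import *
S=robot.snapshot("scene")[:,:,::-1]
cv2.imwrite("pics/s2.png",cv2.resize(S[170:350,120:420],None,fx=2.6,fy=2.6))
E
```

```text
time: 5.83
position: [643.7, -59.3, 31.7]
tcp_rot: [3.141, -0.0, 0.0]
force: [-0.4, 0.6, -0.6]
grip_width: 46.2
```

View pics/s2.png

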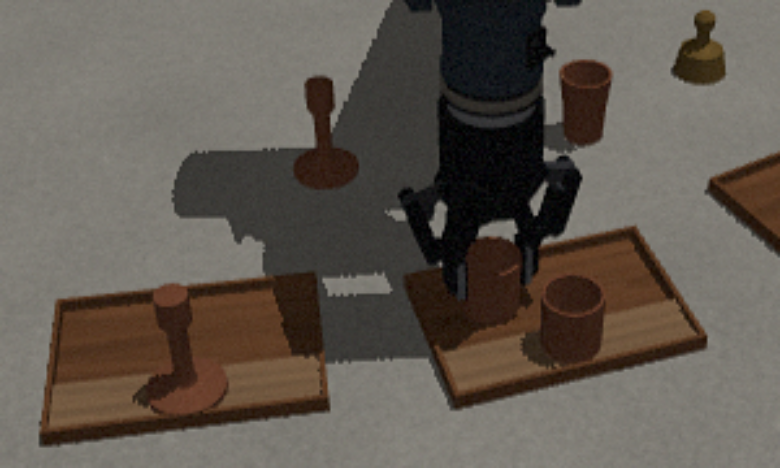

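The tumbler hangs upright over the bay at about (495,280) in the crop, just above the floor. I'll lower it and let go.

```bash
python3 -m pendant '[0,0,0.05,0,0,0, 0,0,0.02,0,0,0, 0,0,0,0,0,0, 0,0,0,0,0,0]'
python3 -m pendant '[0,0,0,0,0,0, 0,0,0,0,0,0, 0,0,0,0,0,0, 0,0,0,0,0,0, 0,0,0,0,0,0, 0,0,0,0,0,0]' 0
python3 -m pendant '[0,0,-0.5,0,0,0, 0,0,-0.9,0,0,0, 0,0,-0.9,0,0,0, 0,0,-0.9,0,0,0, 0,0,-0.9,0,0,0, 0,0,0,0,0,0]'
```

```text
time: 6.22
position: [644.0, -59.3, 29.2]
tcp_rot: [3.141, -0.001, 0.0]
force: [-0.1, -1.0, 5.2]
grip_width: 46.1
time: 6.72
position: [643.5, -59.3, 28.3]
tcp_rot: [-3.142, 0.0, 0.0]
force: [-0.1, -0.1, 1.1]
grip_width: 85.4
time: 7.22
position: [648.4, -60.4, 201.0]
tcp_rot: [3.137, -0.015, 0.001]
force: [1.0, 0.2, 1.4]
grip_width: 85.7
```

```bash
python3 -m pendant '[-0.71,-0.58,0,0,0,0, -0.71,-0.58,0,0,0,0, -0.71,-0.58,0,0,0,0, -0.71,-0.58,0,0,0,0, -0.71,-0.58,0,0,0,0, -0.71,-0.58,0,0,0,0, -0.71,-0.58,0,0,0,0, 0,0,0,0,0,0, 0,0,0.8,0,0,0, 0,0,0.8,0,0,0, 0,0,0.8,0,0,0, 0,0,0,0,0,0, 0,0,0,0,0,0, 0,0,0,0,0,0]'
```

```text
time: 8.38
position: [445.6, 103.0, 97.4]
tcp_rot: [3.142, -0.001, 0.0]
force: [0.0, -0.8, 0.1]
grip_width: 85.7
```

```bash
python3 -m pendant '[0,0.02,0.5,0,0,0, 0,0,0.6,0,0,0, 0,0,0.5,0,0,0, 0,0,0,0,0,0, 0,0,0,0,0,0]'
python3 -m pendant '[0,0,0,0,0,0, 0,0,0,0,0,0, 0,0,0,0,0,0, 0,0,0,0,0,0, 0,0,0,0,0,0, 0,0,0,0,0,0, 0,0,0,0,0,0, 0,0,0,0,0,0]' 1 40
python3 -m pendant '[0,0,-0.5,0,0,0, 0,0,-0.9,0,0,0, 0,0,-0.9,0,0,0, 0,0,-0.9,0,0,0, 0,0,-0.9,0,0,0, 0,0,0,0,0,0, 0,0,0,0,0,0, 0,0,0,0,0,0]'
```

```text
time: 8.8
position: [445.7, 102.2, 33.7]
tcp_rot: [3.142, -0.002, 0.0]
force: [0.3, -0.3, -0.6]
grip_width: 85.4
time: 9.47
position: [445.9, 102.2, 34.2]
tcp_rot: [3.141, -0.004, 0.001]
force: [-0.3, -1.1, 9.9]
grip_width: 45.7
time: 10.13
position: [444.0, 102.3, 196.5]
tcp_rot: [3.142, 0.0, 0.0]
force: [-0.3, 0.6, -1.2]
grip_width: 45.6
```

```bash
python3 -m pendant '[0.5,0.2,0,0,0,0, 0.9,0.3,0,0,0,0, 0.9,0.3,0,0,0,0, 0.9,0.3,0,0,0,0, 0.9,0.3,0,0,0,0, 0.9,0.42,0,0,0,0, 0,0,0,0,0,0, 0,0,0,0,0,0, 0,0,0.8,0,0,0, 0,0,0.8,0,0,0, 0,0,0.8,0,0,0, 0,0,0.8,0,0,0, 0,0,0.3,0,0,0, 0,0,0,0,0,0, 0,0,0,0,0,0, 0,0,0,0,0,0]'
```

```text
time: 11.47
position: [645.6, 29.7, 58.0]
tcp_rot: [3.141, -0.002, 0.001]
force: [0.7, -0.1, -1.3]
grip_width: 45.9
```

```bash
python3 -m pendant '[0,0,0.2,0,0,0, 0,0,0.2,0,0,0, 0,0,0.05,0,0,0, 0,0,0.04,0,0,0, 0,0,0,0,0,0, 0,0,0,0,0,0]'; python3 - <<'E'
from h import *
S=robot.snapshot("scene")[:,:,::-1]
cv2.imwrite("pics/s3.png",cv2.resize(S[190:350,220:440],None,fx=3,fy=3))
E
```

```text
time: 11.97
position: [645.3, 29.4, 38.4]
tcp_rot: [3.141, -0.001, 0.0]
force: [-1.8, -0.4, 4.5]
grip_width: 45.6
```

View pics/s3.png

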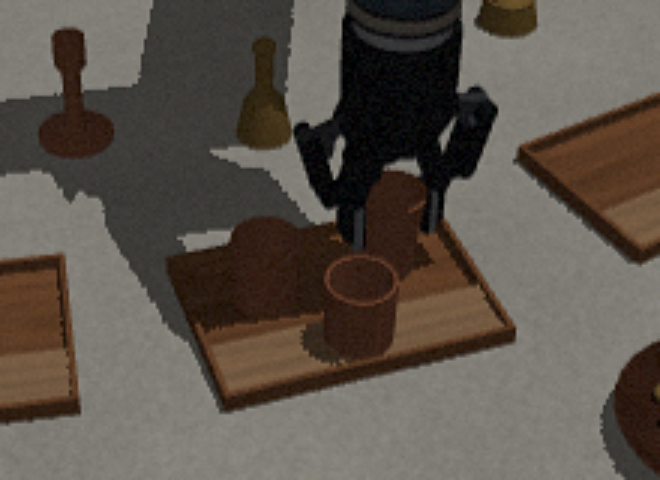

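The tall tumbler stands on the bay floor at about (395,230), with the short one next to it at about (265,265), both upright. I'll open only partway so the fingers clear the neighbour.

```bash
python3 -m pendant '[0,0,0,0,0,0, 0,0,0,0,0,0, 0,0,0,0,0,0, 0,0,0,0,0,0, 0,0,0,0,0,0, 0,0,0,0,0,0]' 0.25
python3 -m pendant '[0,0,-0.5,0,0,0, 0,0,-0.9,0,0,0, 0,0,-0.9,0,0,0, 0,0,-0.9,0,0,0, 0,0,-0.8,0,0,0, 0,0,0,0,0,0, 0,0,0,0,0,0]'
python3 -m pendant '[-0.7,0.5,0,0,0,0, -0.7,0.5,0,0,0,0, -0.7,0.5,0,0,0,0, -0.7,0.5,0,0,0,0, -0.7,0.5,0,0,0,0, -0.7,0.5,0,0,0,0, -0.7,0.5,0,0,0,0, -0.7,0.5,0,0,0,0, 0,0,0,0,0,0, 0,0,0,0,0,0, 0,0,0,0,0,0]' 0
```

```text
time: 12.52
position: [644.7, 29.5, 36.7]
tcp_rot: [-3.142, 0.0, 0.0]
force: [0.3, 0.5, 0.6]
grip_width: 64.1
time: 13.1
position: [646.2, 29.4, 199.6]
tcp_rot: [3.141, -0.006, 0.0]
force: [-0.1, 0.6, -0.9]
grip_width: 64.1
time: 14.02
position: [420.8, -130.5, 196.2]
tcp_rot: [-3.141, 0.001, -0.001]
force: [-0.2, -0.5, -0.1]
grip_width: 85.2
```

```bash
python3 -m pendant '[-0.03,0.08,0,0,0,0, 0,0,0.7,0,0,0, 0,0,0.9,0,0,0, 0,0,0.9,0,0,0, 0,0,0.7,0,0,0, 0,0,0,0,0,0, 0,0,0,0,0,0, 0,0,0,0,0,0]'
python3 - <<'E'
from h import *
S=robot.snapshot("scene")[:,:,::-1]
cv2.imwrite("pics/s4.png",cv2.resize(S[150:270,180:340],None,fx=4,fy=4))
E
```

```text
time: 14.68
position: [420.7, -133.7, 69.6]
tcp_rot: [3.141, -0.001, 0.002]
force: [-0.1, -0.1, 0.1]
grip_width: 85.1
```

View pics/s4.png

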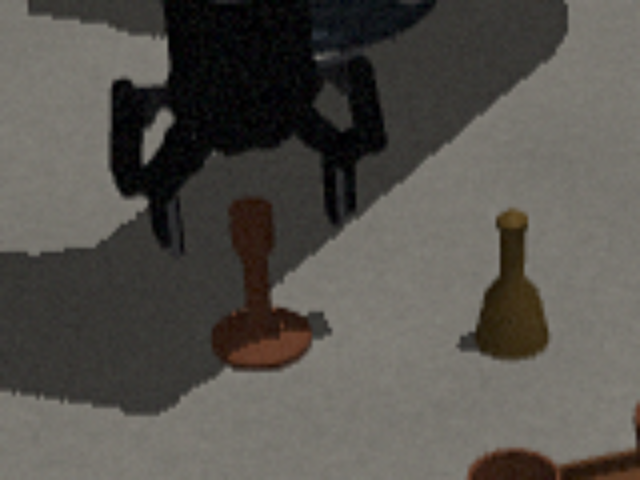

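The candlestick cup at (252,228) lies centred between the fingertips at (175,250) and (340,220). I'll grip it.

```bash
python3 -m pendant '[0,0.04,0.08,0,0,0, 0,0,0,0,0,0]'
python3 -m pendant '[0,0,0,0,0,0, 0,0,0,0,0,0, 0,0,0,0,0,0, 0,0,0,0,0,0, 0,0,0,0,0,0, 0,0,0,0,0,0, 0,0,0,0,0,0, 0,0,0,0,0,0, 0,0,0,0,0,0, 0,0,0,0,0,0, 0,0,0,0,0,0, 0,0,0,0,0,0]' 1 40
python3 -m pendant '[0,0,-0.5,0,0,0, 0,0,-0.9,0,0,0, 0,0,-0.9,0,0,0, 0,0,-0.9,0,0,0, 0,0,0,0,0,0, 0,0,0,0,0,0, 0,0,0,0,0,0]'
```

```text
time: 14.9
position: [420.7, -136.1, 67.0]
tcp_rot: [3.14, -0.003, 0.001]
force: [0.4, 0.0, 0.2]
grip_width: 85.3
time: 15.9
position: [419.8, -135.6, 65.9]
tcp_rot: [3.141, -0.0, 0.0]
force: [-1.0, -1.1, 5.7]
grip_width: 22.6
time: 16.48
position: [418.8, -134.7, 193.0]
tcp_rot: [-3.14, 0.001, 0.0]
force: [-0.5, -0.7, -1.8]
grip_width: 22.9
```

```bash
python3 -m pendant '[0.4,0.33,0,0,0,0, 0.8,0.7,0,0,0,0, 0.8,0.7,0,0,0,0, 0.8,0.7,0,0,0,0, 0.8,0.7,0,0,0,0, 0.8,0.64,0,0,0,0, 0,0,0,0,0,0, 0,0,0,0,0,0, 0,0,0.6,0,0,0, 0,0,0.8,0,0,0, 0,0,0.8,0,0,0, 0,0,0.4,0,0,0, 0,0,0,0,0,0, 0,0,0,0,0,0, 0,0,0,0,0,0]'
```

```text
time: 17.73
position: [593.0, -283.5, 90.0]
tcp_rot: [-3.141, 0.0, 0.001]
force: [0.1, -0.3, -0.9]
grip_width: 23.0
```

```bash
python3 -m pendant '[0.03,0.03,0.2,0,0,0, 0,0,0.2,0,0,0, 0,0,0.05,0,0,0, 0,0,0.04,0,0,0, 0,0,0,0,0,0, 0,0,0,0,0,0]'; python3 - <<'E'
from h import *
S=robot.snapshot("scene")[:,:,::-1]
cv2.imwrite("pics/s5.png",cv2.resize(S[210:350,120:320],None,fx=3,fy=3))
E
```

```text
time: 18.23
position: [594.4, -285.2, 70.3]
tcp_rot: [3.141, -0.0, 0.0]
force: [0.8, -0.5, -0.7]
grip_width: 22.5
```

View pics/s5.png

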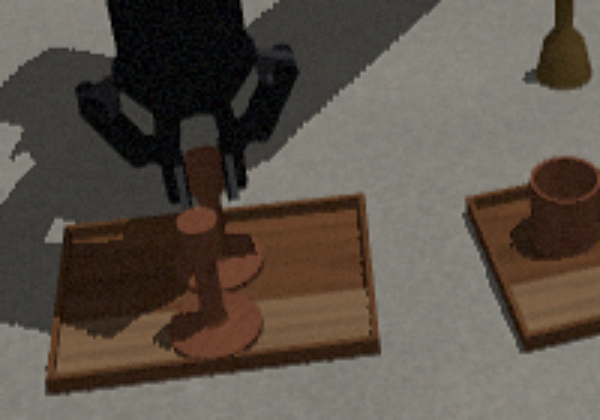

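The candlestick hangs upright over the bay, with its foot at about (228,268) clear of the step. I'll lower it and release it.

```bash
python3 -m pendant '[0,0,0.04,0,0,0, 0,0,0.02,0,0,0, 0,0,0,0,0,0, 0,0,0,0,0,0]'
python3 -m pendant '[0,0,0,0,0,0, 0,0,0,0,0,0, 0,0,0,0,0,0, 0,0,0,0,0,0, 0,0,0,0,0,0, 0,0,0,0,0,0, 0,0,0,0,0,0, 0,0,0,0,0,0]' 0
python3 -m pendant '[0,0,-0.5,0,0,0, 0,0,-0.9,0,0,0, 0,0,-0.9,0,0,0, 0,0,-0.9,0,0,0, 0,0,0,0,0,0, 0,0,0,0,0,0]'
python3 -m pendant '[-0.41,-0.9,0,0,0,0, -0.41,-0.9,0,0,0,0, -0.41,-0.9,0,0,0,0, -0.41,-0.9,0,0,0,0, -0.41,-0.9,0,0,0,0, -0.41,-0.9,0,0,0,0, -0.41,-0.9,0,0,0,0, -0.41,-0.9,0,0,0,0, 0,0,0,0,0,0, 0,0,0,0,0,0, 0,0,0,0,0,0]'
```

```text
time: 18.62
position: [594.8, -285.5, 69.9]
tcp_rot: [3.141, -0.001, 0.0]
force: [-2.4, 0.2, 7.9]
grip_width: 22.9
time: 19.28
position: [594.3, -285.0, 67.6]
tcp_rot: [-3.141, 0.0, 0.0]
force: [-0.6, 0.1, -0.5]
grip_width: 85.4
time: 19.78
position: [595.8, -286.0, 198.9]
tcp_rot: [3.138, -0.005, 0.0]
force: [-0.4, -0.1, 0.3]
grip_width: 85.2
time: 20.7
position: [463.1, 2.8, 195.1]
tcp_rot: [3.141, 0.001, 0.001]
force: [0.6, -0.2, 0.0]
grip_width: 85.4
```

```bash
python3 -m pendant '[0,-0.02,0.7,0,0,0, 0,0,0.9,0,0,0, 0,0,0.9,0,0,0, 0,0,0.8,0,0,0, 0,0,0.25,0,0,0, 0,0,0,0,0,0, 0,0,0,0,0,0, 0,0,0,0,0,0]'
python3 -m pendant '[0,0,0,0,0,0, 0,0,0,0,0,0, 0,0,0,0,0,0, 0,0,0,0,0,0, 0,0,0,0,0,0, 0,0,0,0,0,0, 0,0,0,0,0,0, 0,0,0,0,0,0, 0,0,0,0,0,0, 0,0,0,0,0,0, 0,0,0,0,0,0, 0,0,0,0,0,0, 0,0,0,0,0,0]' 1 40
python3 - <<'E'
from h import *
S=robot.snapshot("scene")[:,:,::-1]
cv2.imwrite("pics/s6.png",cv2.resize(S[150:270,220:380],None,fx=4,fy=4))
E
```

```text
time: 21.37
position: [464.2, 2.6, 54.1]
tcp_rot: [3.141, -0.002, -0.001]
force: [-0.4, 0.8, -0.0]
grip_width: 85.4
time: 22.45
position: [463.4, 3.5, 54.0]
tcp_rot: [3.141, -0.001, 0.0]
force: [0.6, -1.4, 4.8]
grip_width: 15.7
```

View pics/s6.png

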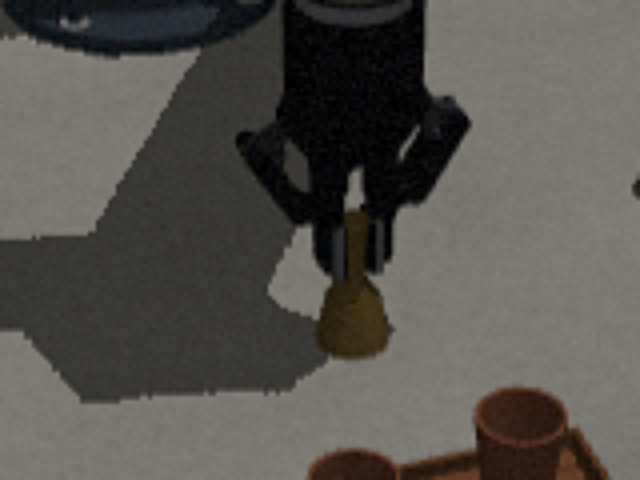

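The grip is 15.7 mm, which suggests the pads' upper end is on the knob's taper. I'll open a little, go 3 mm lower and regrip on the straight handle.

```bash
python3 -m pendant '[0,0,0,0,0,0, 0,0,0,0,0,0, 0,0,0.08,0,0,0, 0,0,0,0,0,0]' 0.6
python3 -m pendant '[0,0,0,0,0,0, 0,0,0,0,0,0, 0,0,0,0,0,0, 0,0,0,0,0,0, 0,0,0,0,0,0, 0,0,0,0,0,0, 0,0,0,0,0,0, 0,0,0,0,0,0]' 1 40
```

```text
time: 22.83
position: [462.5, 3.9, 49.9]
tcp_rot: [-3.141, 0.001, 0.0]
force: [-0.2, 0.3, -0.0]
grip_width: 34.4
time: 23.5
position: [463.0, 3.7, 50.5]
tcp_rot: [-3.142, -0.0, 0.0]
force: [0.9, -0.5, -1.1]
grip_width: 14.6
```

```bash
python3 -m pendant '[0,0,-0.4,0,0,0, 0,0,-0.8,0,0,0, 0,0,-0.8,0,0,0, 0,0,-0.8,0,0,0, 0,0,-0.7,0,0,0, 0,0,0,0,0,0, 0,0,0,0,0,0]'
python3 -m pendant '[0.18,-0.4,0,0,0,0, 0.3,-0.8,0,0,0,0, 0.3,-0.9,0,0,0,0, 0.3,-0.9,0,0,0,0, 0.3,-0.9,0,0,0,0, 0.3,-0.9,0,0,0,0, 0.3,-0.9,0,0,0,0, 0.3,-0.9,0,0,0,0, 0.3,-0.8,0,0,0,0, 0.3,-0.6,0,0,0,0, 0,0,0,0,0,0, 0,0,0,0,0,0, 0,0,0,0,0,0]'
```

```text
time: 24.08
position: [463.8, 3.6, 192.0]
tcp_rot: [3.141, -0.004, 0.0]
force: [-0.2, 0.5, -2.2]
grip_width: 14.5
time: 25.17
position: [576.4, 322.8, 188.0]
tcp_rot: [3.139, 0.005, 0.001]
force: [-0.2, -0.6, -1.7]
grip_width: 14.4
```

```bash
python3 -m pendant '[0.04,-0.03,0.5,0,0,0, 0,0,0.8,0,0,0, 0,0,0.8,0,0,0, 0,0,0.7,0,0,0, 0,0,0,0,0,0, 0,0,0,0,0,0, 0,0,0.2,0,0,0, 0,0,0.2,0,0,0, 0,0,0,0,0,0, 0,0,0,0,0,0]'; python3 - <<'E'
from h import *
S=robot.snapshot("scene")[:,:,::-1]
cv2.imwrite("pics/s7.png",cv2.resize(S[150:290,340:540],None,fx=3,fy=3))
E
```

```text
time: 26.0
position: [579.9, 325.0, 63.2]
tcp_rot: [-3.141, -0.001, 0.0]
force: [0.8, 0.0, -1.4]
grip_width: 14.5
```

View pics/s7.png

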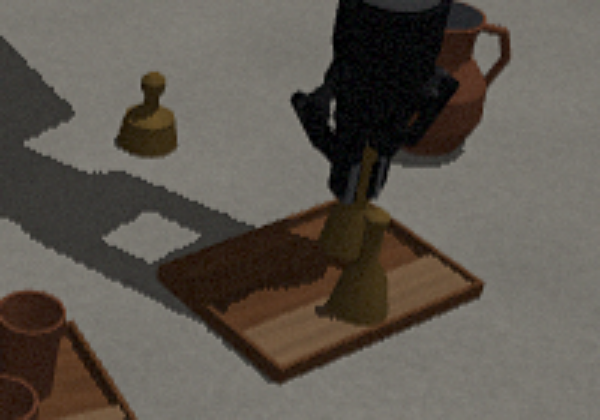

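The tall bell hangs upright over the bay at about (343,240), leaning no more than the fixed sample next to it appears to. The jug is well behind. I'll lower it.

```bash
python3 -m pendant '[0,0,0.15,0,0,0, 0,0,0.06,0,0,0, 0,0,0,0,0,0, 0,0,0,0,0,0, 0,0,0,0,0,0]'
```

```text
time: 26.47
position: [579.8, 325.0, 54.1]
tcp_rot: [-3.141, -0.0, 0.0]
force: [1.0, 1.0, -0.3]
grip_width: 14.5
```

```bash
python3 -m pendant '[0,0,0.03,0,0,0, 0,0,0.02,0,0,0, 0,0,0,0,0,0, 0,0,0,0,0,0]'
```

```text
time: 26.8
position: [580.0, 325.0, 54.0]
tcp_rot: [-3.141, -0.001, 0.0]
force: [-2.2, -0.8, 8.6]
grip_width: 14.5
```

```bash
python3 -m pendant '[0,0,0,0,0,0, 0,0,0,0,0,0, 0,0,0,0,0,0, 0,0,0,0,0,0, 0,0,0,0,0,0, 0,0,0,0,0,0, 0,0,0,0,0,0, 0,0,0,0,0,0]' 0.1
python3 -m pendant '[0,0,-0.5,0,0,0, 0,0,-0.9,0,0,0, 0,0,-0.9,0,0,0, 0,0,-0.9,0,0,0, 0,0,-0.2,0,0,0, 0,0,0,0,0,0, 0,0,0,0,0,0]'
python3 -m pendant '[-0.82,0.29,0,0,0,0, -0.82,0.29,0,0,0,0, -0.82,0.29,0,0,0,0, -0.82,0.29,0,0,0,0, -0.82,0.29,0,0,0,0, -0.82,0.3,0,0,0,0, 0,0,0,0,0,0, 0,0,0,0,0,0, 0,0,0,0,0,0]' 0
```

```text
time: 27.47
position: [579.7, 324.9, 52.0]
tcp_rot: [3.142, 0.0, 0.0]
force: [0.5, -0.5, -0.6]
grip_width: 76.8
time: 28.05
position: [579.3, 324.9, 188.1]
tcp_rot: [-3.142, -0.0, 0.0]
force: [0.5, 0.5, -0.0]
grip_width: 76.9
time: 28.8
position: [383.0, 254.9, 187.1]
tcp_rot: [3.141, 0.001, 0.0]
force: [0.7, 0.3, 0.3]
grip_width: 85.6
```

```bash
python3 -m pendant '[0,0,0.7,0,0,0, 0,0,0.9,0,0,0, 0,0,0.9,0,0,0, 0,0,0.8,0,0,0, 0,0,0.22,0,0,0, 0,0,0,0,0,0, 0,0,0,0,0,0, 0,0,0,0,0,0]'
python3 -m pendant '[0,0,0,0,0,0, 0,0,0,0,0,0, 0,0,0,0,0,0, 0,0,0,0,0,0, 0,0,0,0,0,0, 0,0,0,0,0,0, 0,0,0,0,0,0, 0,0,0,0,0,0, 0,0,0,0,0,0, 0,0,0,0,0,0, 0,0,0,0,0,0, 0,0,0,0,0,0, 0,0,0,0,0,0]' 1 40
```

```text
time: 29.47
position: [384.3, 255.4, 48.3]
tcp_rot: [-3.141, -0.003, 0.0]
force: [-0.6, 0.6, 0.2]
grip_width: 85.3
time: 30.55
position: [383.1, 254.7, 47.7]
tcp_rot: [3.142, -0.001, 0.0]
force: [0.2, -1.6, 6.5]
grip_width: 18.3
```

```bash
python3 -m pendant '[0,0,-0.4,0,0,0, 0,0,-0.8,0,0,0, 0,0,-0.8,0,0,0, 0,0,-0.8,0,0,0, 0,0,-0.7,0,0,0, 0,0,0,0,0,0, 0,0,0,0,0,0]'
python3 -m pendant '[0.5,0.05,0,0,0,0, 0.8,0.08,0,0,0,0, 0.9,0.08,0,0,0,0, 0.9,0.08,0,0,0,0, 0.9,0.08,0,0,0,0, 0.8,0.08,0,0,0,0, 0.5,0.03,0,0,0,0, 0,0,0,0,0,0, 0,0,0,0,0,0, 0,0,0,0,0,0]'
```

```text
time: 31.13
position: [383.6, 255.2, 188.5]
tcp_rot: [-3.14, -0.003, 0.0]
force: [-0.8, -0.2, -1.8]
grip_width: 17.9
time: 31.97
position: [592.6, 235.4, 184.8]
tcp_rot: [3.141, 0.006, 0.0]
force: [-0.8, -0.1, -1.1]
grip_width: 18.0
```

Down from 185 to about 56. Contact should come at about 52.

```bash
python3 -m pendant '[0.03,0,0.5,0,0,0, 0,0,0.8,0,0,0, 0,0,0.8,0,0,0, 0,0,0.8,0,0,0, 0,0,0,0,0,0, 0,0,0,0,0,0, 0,0,0.2,0,0,0, 0,0,0.1,0,0,0, 0,0,0,0,0,0, 0,0,0,0,0,0]'; python3 - <<'E'
from h import *
S=robot.snapshot("scene")[:,:,::-1]
cv2.imwrite("pics/s8.png",cv2.resize(S[150:290,340:540],None,fx=3,fy=3))
E
```

```text
time: 32.8
position: [596.7, 235.9, 60.6]
tcp_rot: [-3.141, -0.002, 0.0]
force: [0.1, -0.7, -0.9]
grip_width: 18.1
```

View pics/s8.png

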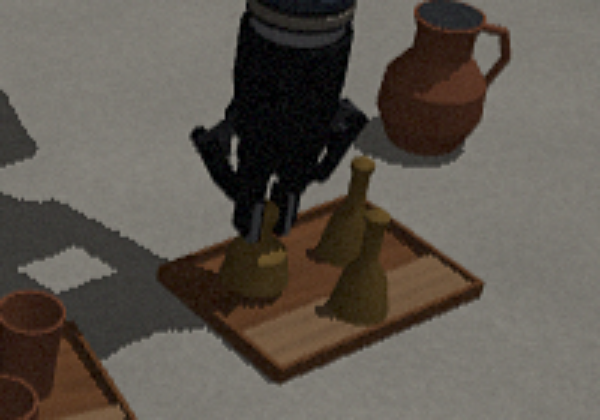

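The tall bell stands upright at about (345,215). The squat bell hangs at about (255,270), inside the bay. I'll lower it until it touches.

```bash
python3 -m pendant '[0,0,0.1,0,0,0, 0,0,0.08,0,0,0, 0,0,0.04,0,0,0, 0,0,0,0,0,0, 0,0,0,0,0,0]'
```

```text
time: 33.27
position: [596.8, 235.5, 51.7]
tcp_rot: [3.141, -0.002, 0.0]
force: [-1.0, -1.2, 5.6]
grip_width: 17.9
```

```bash
python3 -m pendant '[0,0,0,0,0,0, 0,0,0,0,0,0, 0,0,0,0,0,0, 0,0,0,0,0,0, 0,0,0,0,0,0, 0,0,0,0,0,0, 0,0,0,0,0,0]' 0.25
python3 -m pendant '[0,0,-0.5,0,0,0, 0,0,-0.9,0,0,0, 0,0,-0.9,0,0,0, 0,0,-0.9,0,0,0, 0,0,-0.9,0,0,0, 0,0,0,0,0,0, -0.8,0.3,0,0,0,0, -0.8,0.3,0,0,0,0, -0.8,0.3,0,0,0,0, -0.8,0.3,0,0,0,0, -0.8,0.3,0,0,0,0, 0,0,0,0,0,0, 0,0,0,0,0,0, 0,0,0,0,0,0]'
python3 - <<'E'
from h import *
S=robot.snapshot("scene")[:,:,::-1];T=robot.snapshot("top")[:,:,::-1]
cv2.imwrite("pics/s9.png",cv2.resize(S[130:350,20:540],None,fx=1.5,fy=1.5))
cv2.imwrite("pics/t9.png",cv2.resize(T[150:330,80:540],None,fx=1.7,fy=1.7))
E
```

```text
time: 33.85
position: [596.0, 235.8, 50.4]
tcp_rot: [3.142, 0.0, 0.0]
force: [-0.3, 0.2, 0.4]
grip_width: 64.2
time: 35.02
position: [437.3, 175.9, 215.0]
tcp_rot: [-3.141, -0.003, 0.0]
force: [0.4, -0.9, 0.2]
grip_width: 64.1
```

View pics/s9.png

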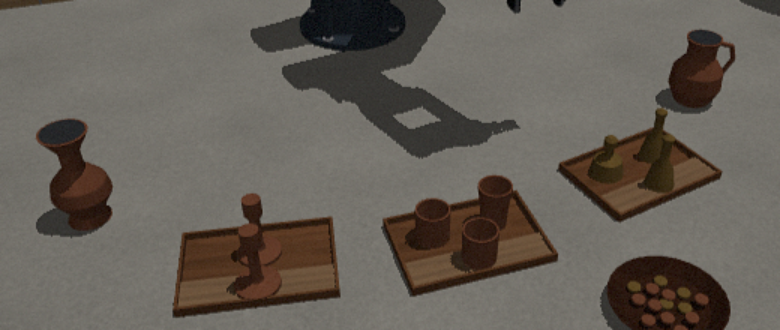

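View pics/t9.png

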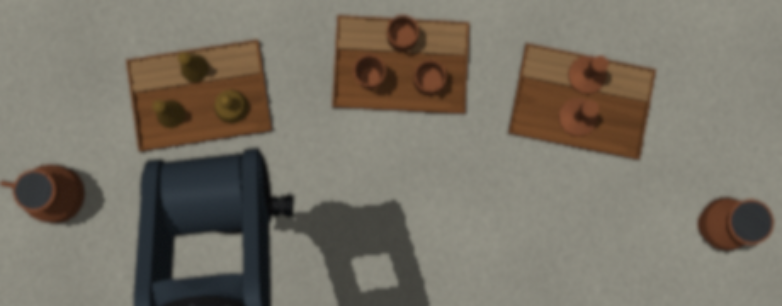

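Both views show all five pieces upright in the front bays of their own trays, and the jug and vase standing where they were. The candlestick's foot is about 66 mm from its sample's, so it sits at about tray x -25. The gripper touches nothing, so I'll hand in.

```bash
python3 -c "
from plant import robot
print(robot.hand_in())"
```

```text
the job is handed in; nothing more can be done
None
```

All five pieces are in their own trays and the job is handed in, at about 35 s on the robot's clock. `hand_in` reports no verdict, so I can't confirm the result beyond my own checks.

**What I did:** I picked each piece from above and set it in its tray's front bay, aiming at tray x of about -24 mm. The bells and tumblers went to y of about ±45 mm and the candlestick to y of about 0. Each was lowered until a small contact force showed (4 to 9 N), then released.

**Last checks:** The final scene and top pictures show every piece upright in the right bay. The jug and vase are standing, and by eye have not moved. The gripper is open and clear of everything, with the TCP at z = 215 mm. I judged final positions from the release poses and pictures and did not re-measure them; only the candlestick's distance to its sample (about 66 mm) was read off by hand, and it fits the intended spot.

**What went wrong:** The first grip on the tall bell read 15.7 mm, which suggested the pads were on the knob taper. I regripped 3 mm lower, which gave 14.6 mm. Grip readings on the tumblers, candlestick and squat bell were about 1 to 2 mm below the stated sizes, which I put down to an offset in the reading.

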